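# Spent filter cassette out of the station and through the waste box's check flap

### The job

Pull the spent filter cassette (the one with the orange end) out of its sprung socket in the green filter station and lay it flat in the lane between the yellow rails of the waste box, in front of the flap. Then push it in through the blue check flap, far enough that it slides down the chute inside the box and the flap falls shut behind it. Leave the fresh cassette (green end) seated in its socket and do not disturb the other things on the bench.

Things in the scene. Friction and masses are not known exactly. Their poses are not given: they have to be found in the camera images.
- spent_cassette: rigid filter cassette, 120 long (x) x 48 wide x 44 mm high, about 0.25 kg. Origin: centre of its underside. Grey body from x=-60 to +32 mm; black nose to +60 mm (44 wide, 36 high, flush below, 4 mm rib on top at x=+50). Orange cap at -x, the end out of the socket; in either socket. A sprung roller behind the rib holds it: about 5 to 12 N along its own -x frees it; clear after 30 mm.
- fresh_cassette: rigid filter cassette, 120 long (x) x 48 wide x 44 mm high, about 0.25 kg. Origin: centre of its underside. Grey body from x=-60 to +32 mm; black nose to +60 mm (44 wide, 36 high, flush below, 4 mm rib on top at x=+50). Green cap at its -x end. It sits in the other socket and must stay there.
- station: green filter station, fixed, 240 mm wide (y), 102 mm high, duct stubs on top at x=+30 mm to 132 mm high. Origin on the bench midway between the two sockets (y=-60 and +60 mm), which open to its -x in the face at x=-50 mm; back at x=+68 mm. Seated cassettes stand out of it to -x and point the way it does.
- socket_mid (a point): point midway between the two sockets on the station's face, at the height of their floors (30 mm above the bench). Before each socket a steel ledge 36 mm wide, top at 30 mm, runs 60 mm out from the face; the cassettes rest on it, origins 33 mm out from the face when seated.
- waste_box: waste box with a lane before its flap, fixed. Origin on the bench under the flap opening; x points through the flap into the box. Lane from x=-150 to 0 mm: floor at z=85 mm, two yellow rails 57 mm apart inside, 8 mm wide, tops at z=93 mm. Past the flap the floor stays level to x=+62 mm, then a slick steel chute falls at 24 deg to the back wall at x=235 mm.
- opening (a point): centre of the flap opening at floor height (z=85 mm). Yellow frame 124 mm wide, to z=168 mm, from x=-4 to +6 mm; opening 62 mm wide, up to z=161 mm under the header: a tool reaches in behind the flap only slanting under it. Clear hood behind, top z=168 mm. Once its rear end is pushed about 20 mm past this point, a cassette tips onto the chute and slides down clear of the flap.
- flap (a joint): angle of the blue check flap, rad: 0 hanging shut, growing as its lower edge swings into the box (to 1.45). It hangs freely, 50 g, 58 mm wide, 72 mm from hinge to lower edge, 3 mm thick; it opens only inwards and falls shut by its own weight when nothing holds it up.
- flap_hinge (a point): middle of the flap's hinge line, 160 mm above the bench, at x=+3 mm in the waste box's frame; the hinge runs along the box's y.
- felt_wheel: a white felt polishing wheel lying flat, 84 mm across, 22 mm thick (26 mm at its black hub). Bystander. Origin: centre of its underside.
- paste_jar: a closed jar of polishing paste, 70 mm across, 80 mm high, standing. Bystander. Origin: centre of its underside.
- wax_bar: a reddish-brown bar of polishing wax, 120 x 45 x 40 mm, lying. Bystander. Origin: centre of its underside.

How it is judged:
By the outcome, as a careful person would: the job done as asked, in the order asked, and still so for the second after the job is handed in, with the robot touching nothing.
It also fails if it takes over 58 s, if anything falls off the work surface, if the arm or the gripper's body presses on something with over 40 N, if the wrist force passes 120 N, or if a joint passes its speed limit or range.

### The arm

A 6-joint arm with a two-finger parallel gripper is mounted at the origin on the work surface. World frame = base frame: x ahead of the robot, y to its left, z up, the work surface at z = 0. Lengths are in m, angles in rad, forces in N, time in s.
With the tool pointing down it reaches from about 0.3 to 0.95 m from the base axis. Payload 3.1 kg.
Tool frame: the origin (TCP) lies between the finger pads; the fingertips stand 17 mm ahead of it and the grasp point (between the pads) lies 2 mm behind it (env.tcp_to_tips is the distance from the TCP to the fingertips, in m); z points along the fingers, x is the direction in which the jaws open and shut, and the axes are right-handed (so a half turn about z gives the same grasp; the last joint's range is limited). The gripper opens to 85 mm and grips with 20 to 120 N. Pads are 22 mm wide; open, the fingers measure 114 mm over their backs; the gripper's body (76 mm by 85 mm) begins 54 mm behind the grasp point. The pads swing forward as they close: fully open they stand 13 mm farther back than shut.
Start: joints at [-1.25, 0.308, 1.634, -0, 1.2, -0.07], TCP at [0.238, -0.578, 0.248] pointing down, gripper open.
Joint ranges: [-3.06, 3.06], [-0.79, 1.96], [0.05, 2.63], [-1.19, 4.34], [0.05, 2.64], [-2.94, 2.94]. Speed limits (rad/s): [2.79, 2.79, 3.14, 3.14, 3.14, 3.14].

### API

Orientations are given as a rotation vector (axis times angle).
In Python, from cell import env gives the robot as it stands.
- The arm moves only by the shell command python3 -m jog 'ROWS' [FORCE]. ROWS is text: rows parted by semicolons, each of 7 numbers parted by spaces: the turn, a rotation vector about the tool's x, y, z in degrees, then the shift along the tool's x, y, z in cm, then the opening, from -1 (shut) to 1 (fully open). In form: rx ry rz tx ty tz hand; .... A call has 1 to 20 rows; each row shifts and turns the commanded pose from where the row before left it, along the tool's axes as they then stand; what a row does not reach is not made up. A row lasts 1/8 s, in which the tool goes at most 62.5 mm and 10.7 degrees, less where a joint would pass 70% of its speed; a pose out of reach is approached as far as the arm can. A call is refused whole if a number of a shift passes 6.25 or a number of a turn 10.7, either way. A call with a gripper value outside its range is refused whole. The fingers move at their own pace and stop on an object; FORCE is the grip in N (left out, the last holds). Time passes only in rows, so rows that do not move let the fingers close. It gives the time, the measured TCP pose, the force and the opening at its end, in the units of the state.
- env.observe(): the state, without advancing time (a new reading comes with each control period).
- env.camera(name): name is "side" or "top"; returns the picture (480x640x3 uint8, blue, green, red); there is no depth.
- env.camera_info(name): a dict with "fovy" (degrees; the focal length in pixels is half the picture's height over the tangent of half this angle, whatever the lens; pixels are square), "cx", "cy" (the principal point, pixels), "rvec" (rotation vector, rad) and "tvec" (3), from world to camera coordinates, as OpenCV has them. Camera axes: x right, y down, z forward; pixel columns grow to the right and rows downward; lengths in m; the calibration is good to about 2 mm. A picture is of the moment at which its call begins. camera_info takes no time and is no camera call.
- env.hand_in(): hands the job in, once; it reports no verdict.
The state is a dict: "time_s": time; "q": joint angles; "qvel": joint speeds; "tau": joint torques, N m; "ee_pos": TCP position; "tcp_rot": TCP orientation; "force": force on the tool from outside, world axes, zero at the start; "ft_torque": the same for the moment, N m; "grip_width": finger opening in m.
Only numpy, scipy, OpenCV 4.12 (cv2) and the standard library are available. Lean on these libraries where they do the work, as an engineer would, in place of code of your own. Each camera call takes 0.05 s, during which the arm holds its last target.

## Working session

There is one attempt and no reset: what is moved stays moved. The work goes in short steps, Python scripts to look and compute and a shell command to move; the robot and the scene stay as the last step left them, time stands still between calls to the robot, and variables do not carry over. Pictures are saved under pics/ and viewed, and the job is handed in when it is done.

```bash
ls; mkdir -p pics; python3 - <<'E'
from cell import env
import cv2
s=env.observe()
for k,v in s.items(): print(k,v)
for n in ("side","top"):
    cv2.imwrite(f"pics/{n}0.png",env.camera(n)); print(n,env.camera_info(n))
E
```

```text
pics
time_s 0.0
q [-1.24969372e+00  3.08994880e-01  1.63518285e+00  2.69294195e-05
  1.19964761e+00 -6.97029228e-02]
qvel [ 2.88029699e-04  6.38536508e-05 -2.08235668e-03 -1.14690025e-03
  8.47364043e-04  1.53649644e-03]
tau [-1.58388066e-03 -4.15257275e+01 -2.76667589e+01 -1.96175988e-04
  1.01611429e-02  4.86317845e-06]
ee_pos [ 0.23782194 -0.57715889  0.24705506]
tcp_rot [-2.60932212  1.74708747  0.00274587]
force [-0.76496377  0.93670976  1.08844831]
ft_torque [0.0603204  0.00641736 0.04192201]
grip_width 0.08522395671342384
side {'fovy': 45.243078826396044, 'cx': 323.9649902532819, 'cy': 241.51970838682468, 'rvec': array([ 2.10120474, -0.13512829,  0.11118075]), 'tvec': array([-0.6629291 ,  0.14085102,  1.70564263])}
top {'fovy': 55.79094284394504, 'cx': 314.94312988437025, 'cy': 241.82019064617893, 'rvec': array([ 2.11979822, -2.13536954,  0.17786478]), 'tvec': array([0.02206393, 0.65439445, 1.09433059])}
```

View pics/side0.png

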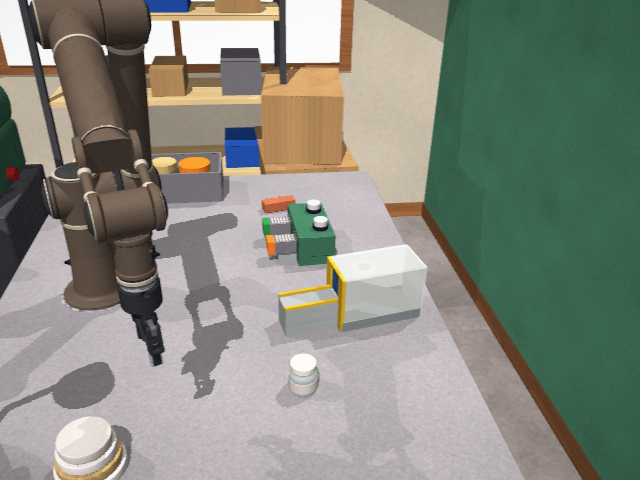

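View pics/top0.png

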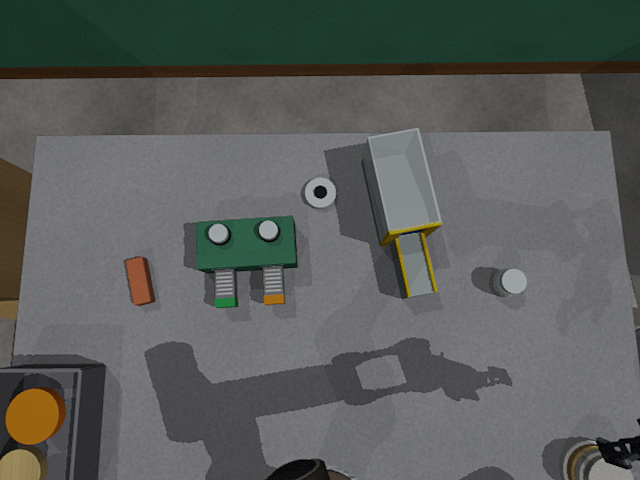

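```bash
python3 - <<'E'
import cv2
t=cv2.imread("pics/top0.png"); s=cv2.imread("pics/side0.png")
cv2.imwrite("pics/c1.png",cv2.resize(t[205:315,185:310],None,fx=6,fy=5.4545*1.0 if 0 else 5,interpolation=cv2.INTER_CUBIC))
cv2.imwrite("pics/c2.png",cv2.resize(t[120:305,355:445],None,fx=3.2,fy=3.2,interpolation=cv2.INTER_CUBIC))
cv2.imwrite("pics/c3.png",cv2.resize(s[190:340,255:435],None,fx=4,fy=4,interpolation=cv2.INTER_CUBIC))
E
```

```text
(no output)
```

View pics/c1.png

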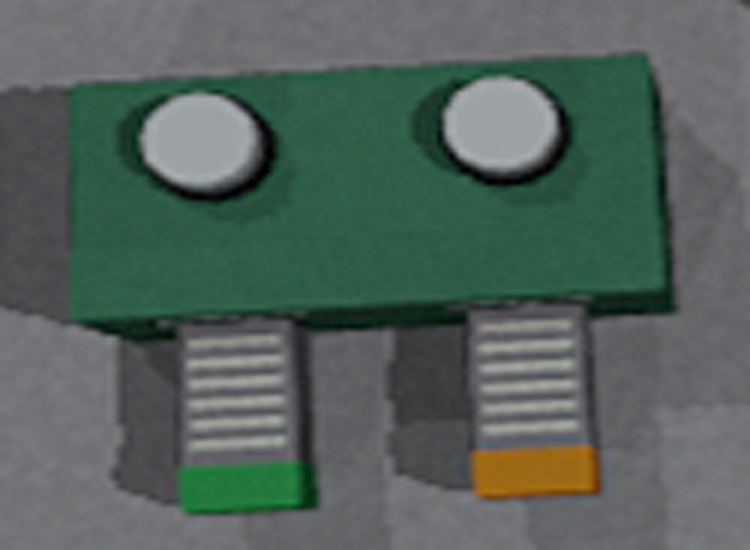

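View pics/c2.png

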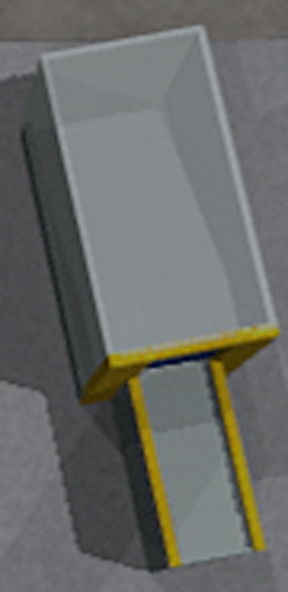

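View pics/c3.png

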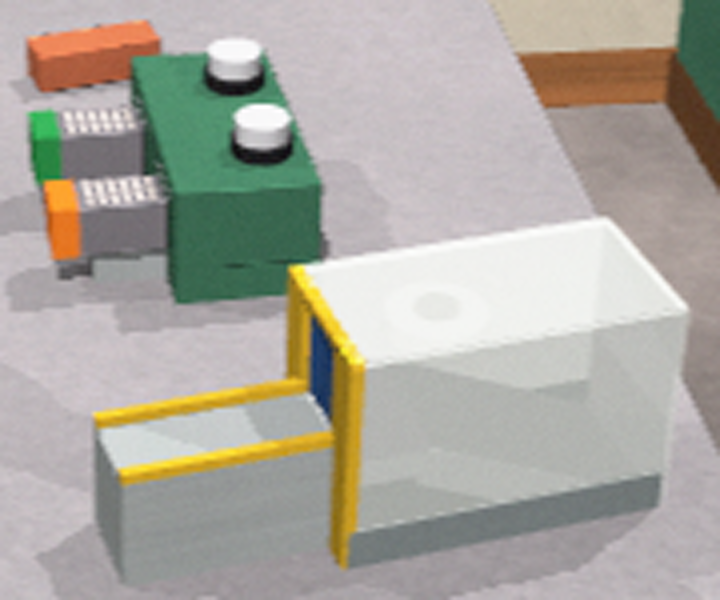

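```bash
cat > h.py <<'E'
import numpy as np, cv2
from scipy.optimize import least_squares
from cell import env
CI={n:env.camera_info(n) for n in("side","top")}
def K(n):
    c=CI[n]; f=240/np.tan(np.radians(c["fovy"]/2)); return np.array([[f,0,c["cx"]],[0,f,c["cy"]],[0,0,1]])
def proj(n,P):
    return cv2.projectPoints(np.atleast_2d(P).astype(float),CI[n]["rvec"],CI[n]["tvec"],K(n),None)[0][:,0]
def ray(n,uv,z):
    R=cv2.Rodrigues(CI[n]["rvec"])[0]; C=-R.T@CI[n]["tvec"]
    d=R.T@np.linalg.inv(K(n))@np.array([*uv,1.]); return C+d*(z-C[2])/d[2]
def w(p,P):
    P=np.atleast_2d(P); c,s=np.cos(p[2]),np.sin(p[2])
    return np.c_[p[0]+c*P[:,0]-s*P[:,1],p[1]+s*P[:,0]+c*P[:,1],P[:,2]]
def fit(obs,p0):
    f=lambda p:np.concatenate([(proj(n,w(p,np.array(P)/1e3))[0]-uv) for n,P,uv in obs])
    r=least_squares(f,p0,loss="soft_l1"); 
    for o,e in zip(obs,r.fun.reshape(-1,2) if 0 else f(r.x).reshape(-1,2)): print(o[0],o[1],e.round(1))
    return r.x
E
cat > fit.py <<'E'
from h import *
a=lambda x,y:((x+.5)/6+184.5,(y+.5)/5+204.5)
b=lambda x,y:((x+.5)/3.2+354.5,(y+.5)/3.2+119.5)
c=lambda x,y:((x+.5)/4+254.5,(y+.5)/4+189.5)
st=[("top",(68,120,102),a(70,88)),("top",(68,-120,102),a(648,57)),("top",(-50,-120,102),a(668,290)),("top",(-50,120,102),a(72,318)),
("side",(68,-120,102),c(321,185)),("side",(-50,-120,102),c(168,190)),("side",(-50,120,102),c(132,58)),("side",(-50,-120,0),c(178,300)),
("side",(-143,-36,30),c(53,258)),("side",(-143,-36,74),c(45,183)),("top",(-143,-36,74),a(474,492)),("top",(-143,-84,74),a(590,488))]
p=fit(st,[.5,.1,0]);print("station",p,np.degrees(p[2]))
bx=[("top",(-150,36.5,93),b(168,567)),("top",(-150,-36.5,93),b(265,549)),("top",(-4,62,168),b(108,367)),("top",(-4,-62,168),b(279,338)),
("side",(-150,36.5,93),c(94,416)),("side",(-150,-36.5,93),c(121,477)),("side",(-4,62,168),c(289,268)),("side",(-4,-62,168),c(350,362)),("side",(-4,-62,0),c(334,567))]
q=fit(bx,[.5,-.2,0]);print("box",q,np.degrees(q[2]))
print("spent",w(p,[[-.083,-.06,.03]]))
E
python3 fit.py
```

```text
top (68, 120, 102) [-0.4 -1.3]
top (68, -120, 102) [ 0.5 -0.9]
top (-50, -120, 102) [-0.4 -0.1]
top (-50, 120, 102) [-0.1  0.2]
side (68, -120, 102) [ 0.6 -0.5]
side (-50, -120, 102) [1.7 1.1]
side (-50, 120, 102) [-0.1 -0.4]
side (-50, -120, 0) [-0.9  1.2]
side (-143, -36, 30) [-1.8 -7.4]
side (-143, -36, 74) [-0.2 -0.4]
top (-143, -36, 74) [0.2 0.7]
top (-143, -84, 74) [0.5 0.4]
station [0.63977464 0.18675392 0.0523393 ] 2.9988208364708586
top (-150, 36.5, 93) [0.3 0.1]
top (-150, -36.5, 93) [-0.4  0.1]
top (-4, 62, 168) [0.4 0.1]
top (-4, -62, 168) [-0.3 -0.8]
side (-150, 36.5, 93) [-0.6 -0.9]
side (-150, -36.5, 93) [-0.2 -0.4]
side (-4, 62, 168) [-0.4 -0.4]
side (-4, -62, 168) [-0.1  0.7]
side (-4, -62, 0) [1.4 0.7]
box [ 0.66593815 -0.21337787  0.18120857] 10.382486550138843
spent [[0.56002722 0.1224939  0.03      ]]
```

```bash
cat >> h.py <<'E'
from scipy.spatial.transform import Rotation as Ro
ST=np.array([.63977,.18675,.05234]); BX=np.array([.66594,-.21338,.18121])
def tool(frame_yaw,tilt=0,flip=False):
    # columns x,y,z ; tilt deg: tool z tipped from down toward frame +x ; jaws along frame y
    t=np.radians(tilt); z=np.array([np.sin(t),0,-np.cos(t)]); x=np.array([0,1.,0])*(-1 if flip else 1); y=np.cross(z,x)
    return Ro.from_euler("z",frame_yaw)*Ro.from_matrix(np.c_[x,y,z])
def delta(pos,R):
    s=env.observe(); R0=Ro.from_rotvec(s["tcp_rot"])
    d=R0.inv()*R
    print("turn tool deg",np.degrees(d.as_rotvec()).round(2),"shift(cm) in current axes",(R0.inv().apply(pos-s["ee_pos"])*100).round(2),"in target axes",(R.inv().apply(pos-s["ee_pos"])*100).round(2))
def show():
    s=env.observe(); print(s["time_s"],"q",s["q"].round(2),"p",s["ee_pos"].round(4),"F",s["force"].round(1),"w",round(s["grip_width"],4)); print(Ro.from_rotvec(s["tcp_rot"]).as_matrix().round(3))
E
python3 - <<'E'
from h import *
show()
P=w(ST,[[-.090,-.06,.15]])[0]; print(P)
for f in(0,1): delta(P,tool(ST[2],0,f))
E
```

```text
0.1 q [-1.25  0.31  1.64 -0.    1.2  -0.07] p [ 0.2378 -0.5772  0.2471] F [-0.5  0.6 -0.3] w 0.0856
[[ 0.381 -0.925 -0.001]
 [-0.925 -0.381  0.002]
 [-0.002 -0.    -1.   ]]
[0.55303221 0.12212372 0.15      ]
turn tool deg [-1.7000e-01  2.0000e-02 -1.6061e+02] shift(cm) in current axes [-52.63 -55.78   9.83] in target axes [68.19 35.14  9.71]
turn tool deg [1.000e-02 1.200e-01 1.939e+01] shift(cm) in current axes [-52.63 -55.78   9.83] in target axes [-68.19 -35.14   9.71]
```

```bash
python3 -m jog '0 0 9.7 0 0 0 1;0 0 9.69 0 0 0 1;0 0 0 -4.87 -2.51 0 1;0 0 0 -4.87 -2.51 0 1;0 0 0 -4.87 -2.51 0 1;0 0 0 -4.87 -2.51 0 1;0 0 0 -4.87 -2.51 0 1;0 0 0 -4.87 -2.51 0 1;0 0 0 -4.87 -2.51 0 1;0 0 0 -4.87 -2.51 0 1;0 0 0 -4.87 -2.51 0 1;0 0 0 -4.87 -2.51 0 1;0 0 0 -4.87 -2.51 0 1;0 0 0 -4.87 -2.51 0 1;0 0 0 -4.87 -2.51 0 1;0 0 0 -4.87 -2.51 0 1' 60; python3 - <<'E'
from h import *
show()
delta(w(ST,[[-.090,-.06,.06]])[0],tool(ST[2],0,1))
E
```

```text
time_s: 2.1
ee_pos: [0.5535, 0.1231, 0.2478]
tcp_rot: [2.279, -2.162, -0.0]
force: [0.5, -0.4, -0.1]
grip_width: 0.0855
2.1 q [ 0.14  0.2   1.77 -0.    1.17  1.66] p [0.5535 0.1231 0.2478] F [ 0.5 -0.4 -0.1] w 0.0855
[[ 0.053 -0.999 -0.001]
 [-0.999 -0.053 -0.   ]
 [ 0.     0.001 -1.   ]]
turn tool deg [ 0.03 -0.02  0.02] shift(cm) in current axes [ 0.09  0.04 18.78] in target axes [ 0.09  0.05 18.78]
```

```bash
python3 -m jog '0 0 0 0.05 0 4.4 1;0 0 0 0 0 4.4 1;0 0 0 0 0 3 1;0 0 0 0 0 0 1'; python3 - <<'E'
from h import *
show()
delta(w(ST,[[-.090,-.06,.06]])[0],tool(ST[2],0,1))
t=env.camera("top"); s=env.camera("side")
cv2.imwrite("pics/d1.png",np.hstack([cv2.resize(t[200:350,190:310],(400,500),interpolation=2),cv2.resize(s[170:290,235:335],(400,500),interpolation=2)]))
E
```

```text
time_s: 2.6
ee_pos: [0.5502, 0.1205, 0.1269]
tcp_rot: [2.274, -2.158, -0.008]
force: [0.4, -0.1, 0.1]
grip_width: 0.0855
2.6 q [ 0.14  0.34  1.86 -0.    0.94  1.66] p [0.5502 0.1205 0.1269] F [ 0.4 -0.1  0.1] w 0.0855
[[ 0.052 -0.999 -0.008]
 [-0.999 -0.052 -0.001]
 [ 0.001  0.008 -1.   ]]
turn tool deg [ 0.45 -0.04  0.01] shift(cm) in current axes [-0.15 -0.35  6.69] in target axes [-0.15 -0.3   6.69]
```

View pics/d1.png

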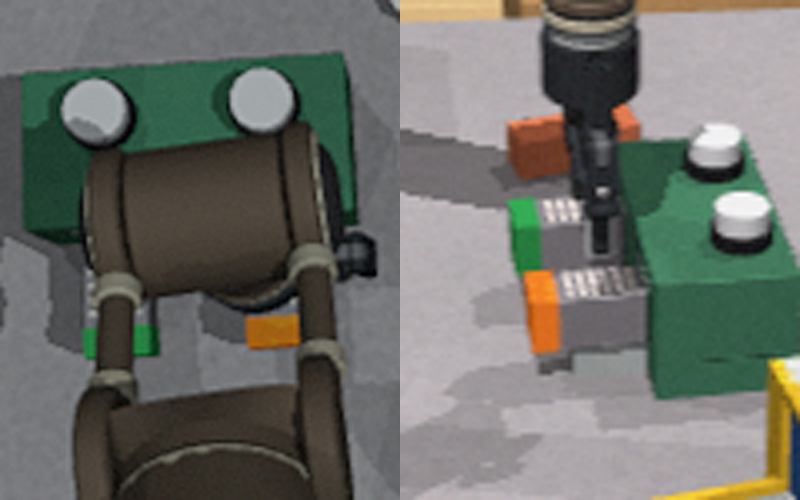

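The side view shows the open fingers above the spent cassette, and the body is clear of the station. I'll lower the rest of the way.

```bash
python3 -m jog '0 0 0 -0.1 -0.2 2 1;0 0 0 0 0 2 1;0 0 0 0 0 1.5 1;0 0 0 0 0 1 1;0 0 0 0 0 0 1;0 0 0 0 0 0 1'; python3 - <<'E'
from h import *
show()
delta(w(ST,[[-.090,-.06,.06]])[0],tool(ST[2],0,1))
E
```

```text
time_s: 3.45
ee_pos: [0.5558, 0.1221, 0.0658]
tcp_rot: [-2.278, 2.162, -0.001]
force: [-0.3, 0.1, 0.8]
grip_width: 0.0854
3.45 q [0.14 0.44 1.88 0.   0.82 1.66] p [0.5558 0.1221 0.0658] F [-0.3  0.1  0.8] w 0.0854
[[ 0.052 -0.999  0.001]
 [-0.999 -0.052  0.   ]
 [-0.    -0.001 -1.   ]]
turn tool deg [-0.06  0.01  0.  ] shift(cm) in current axes [-0.02  0.28  0.58] in target axes [-0.02  0.28  0.58]
```

```bash
python3 -m jog '0 0 0 -0.02 0.25 0.5 1;0 0 0 0 0 0 1;0 0 0 0 0 0 0.3;0 0 0 0 0 0 -0.2;0 0 0 0 0 0 -1;0 0 0 0 0 0 -1;0 0 0 0 0 0 -1' 60; python3 - <<'E'
from h import *
show()
delta(w(ST,[[-.090,-.06,.06]])[0],tool(ST[2],0,1))
E
```

```text
time_s: 4.32
ee_pos: [0.5534, 0.1222, 0.0608]
tcp_rot: [-2.278, 2.162, -0.001]
force: [-0.4, 0.3, 3.8]
grip_width: 0.0471
4.325 q [0.14 0.44 1.88 0.   0.81 1.66] p [0.5534 0.1222 0.0608] F [-0.4  0.3  3.8] w 0.0471
[[ 0.052 -0.999  0.001]
 [-0.999 -0.052  0.   ]
 [-0.    -0.001 -1.   ]]
turn tool deg [-0.08  0.02 -0.  ] shift(cm) in current axes [0.01 0.04 0.08] in target axes [0.01 0.04 0.08]
```

```bash
python3 -m jog '0 0 0 0 0.5 0 -1;0 0 0 0 0.7 0 -1;0 0 0 0 1 0 -1;0 0 0 0 1 0 -1;0 0 0 0 1 0 -1;0 0 0 0 1 0 -1;0 0 0 0 1 0 -1;0 0 0 0 0 0 -1;0 0 0 0 0 0 -1' 60; python3 - <<'E'
from h import *
show()
t=env.camera("top"); s=env.camera("side")
cv2.imwrite("pics/d2.png",np.hstack([cv2.resize(t[200:350,190:310],(400,500),interpolation=2),cv2.resize(s[170:290,235:335],(400,500),interpolation=2)]))
E
```

```text
time_s: 5.45
ee_pos: [0.4894, 0.1187, 0.0606]
tcp_rot: [2.277, -2.161, -0.003]
force: [-1.0, -0.8, 8.1]
grip_width: 0.0473
5.45 q [0.15 0.35 2.03 0.   0.76 1.67] p [0.4894 0.1187 0.0606] F [-1.  -0.8  8.1] w 0.0473
[[ 0.052 -0.999 -0.003]
 [-0.999 -0.052 -0.   ]
 [ 0.     0.003 -1.   ]]
```

View pics/d2.png

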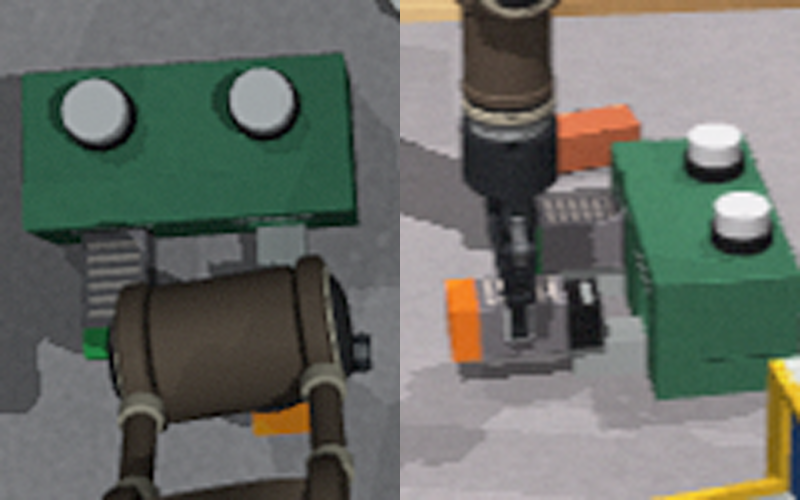

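```bash
python3 -m jog '0 0 0 0 0 -1 -1;0 0 0 0 0 -3 -1;0 0 0 0 0 -5 -1;0 0 0 0 0 -3 -1;0 0 0 0 0 0 -1' 60; python3 - <<'E'
from h import *
show()
print(w(BX,[[-.087,0,.18]]))
delta(w(BX,[[-.087,0,.18]])[0],tool(BX[2],0,1))
E
```

```text
time_s: 6.18
ee_pos: [0.4907, 0.1189, 0.1815]
tcp_rot: [-2.278, 2.162, -0.001]
force: [0.6, 0.1, -2.4]
grip_width: 0.0473
6.175 q [0.15 0.16 1.97 0.   1.01 1.67] p [0.4907 0.1189 0.1815] F [ 0.6  0.1 -2.4] w 0.0473
[[ 0.052 -0.999  0.001]
 [-0.999 -0.052  0.   ]
 [-0.    -0.001 -1.   ]]
[[ 0.58036451 -0.22905913  0.18      ]]
turn tool deg [-0.07  0.01 -7.37] shift(cm) in current axes [35.21 -7.13  0.15] in target axes [35.84 -2.55  0.15]
```

```bash
python3 -m jog '0 0 -7.37 0 0 0 -1;0 0 0 2 -0.15 0 -1;0 0 0 3.8 -0.3 0 -1;0 0 0 4.5 -0.3 0 -1;0 0 0 4.5 -0.3 0 -1;0 0 0 4.5 -0.3 0 -1;0 0 0 4.5 -0.3 0 -1;0 0 0 4.5 -0.3 0 -1;0 0 0 4.3 -0.3 0 -1;0 0 0 3.2 -0.3 0 -1;0 0 0 0 0 0 -1;0 0 0 0 0 0 -1' 60; python3 - <<'E'
from h import *
show()
delta(w(BX,[[-.087,0,.115]])[0],tool(BX[2],0,1))
t=env.camera("top"); s=env.camera("side")
cv2.imwrite("pics/d3.png",np.hstack([cv2.resize(t[180:330,350:470],(400,500),interpolation=2),cv2.resize(s[190:370,240:390],(400,480),interpolation=2).copy() if 0 else cv2.resize(s[190:370,240:384],(400,500),interpolation=2)]))
E
```

```text
time_s: 7.68
ee_pos: [0.578, -0.2273, 0.1772]
tcp_rot: [2.412, -2.011, -0.011]
force: [-0.1, -0.5, -2.3]
grip_width: 0.0471
7.675 q [-0.45  0.38  1.69  0.    1.08  0.94] p [ 0.578  -0.2273  0.1772] F [-0.1 -0.5 -2.3] w 0.0471
[[ 0.18  -0.984 -0.006]
 [-0.984 -0.18   0.003]
 [-0.004  0.005 -1.   ]]
turn tool deg [ 0.3   0.25 -0.03] shift(cm) in current axes [ 0.24 -0.23  6.22] in target axes [ 0.21 -0.2   6.22]
```

View pics/d3.png

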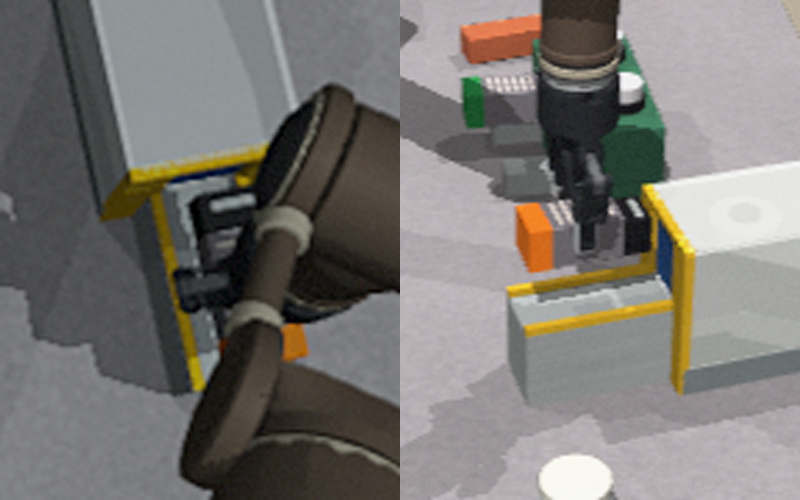

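```bash
python3 -m jog '0 0 0 0.1 -0.1 1.5 -1;0 0 0 0 0 1.5 -1;0 0 0 0 0 0.8 -1;0 0 0 0 0 0 -1;0 0 0 0 0 0 -1;0 0 0 0 0 0 -1' 60; python3 - <<'E'
from h import *
show()
delta(w(BX,[[-.087,0,.116]])[0],tool(BX[2],0,1))
t=env.camera("top"); s=env.camera("side")
cv2.imwrite("pics/d4.png",np.hstack([cv2.resize(t[180:330,350:470],(400,500),interpolation=2),cv2.resize(s[230:350,270:366],(400,500),interpolation=2)]))
E
```

```text
time_s: 8.52
ee_pos: [0.5821, -0.2299, 0.143]
tcp_rot: [-2.413, 2.011, -0.002]
force: [0.0, 0.2, -2.8]
grip_width: 0.047
8.525 q [-0.45  0.42  1.71 -0.    1.01  0.94] p [ 0.5821 -0.2299  0.143 ] F [ 0.   0.2 -2.8] w 0.047
[[ 0.18  -0.984  0.001]
 [-0.984 -0.18  -0.001]
 [ 0.001 -0.001 -1.   ]]
turn tool deg [-0.07 -0.05 -0.02] shift(cm) in current axes [-0.11  0.15  2.7 ] in target axes [-0.11  0.15  2.7 ]
```

View pics/d4.png

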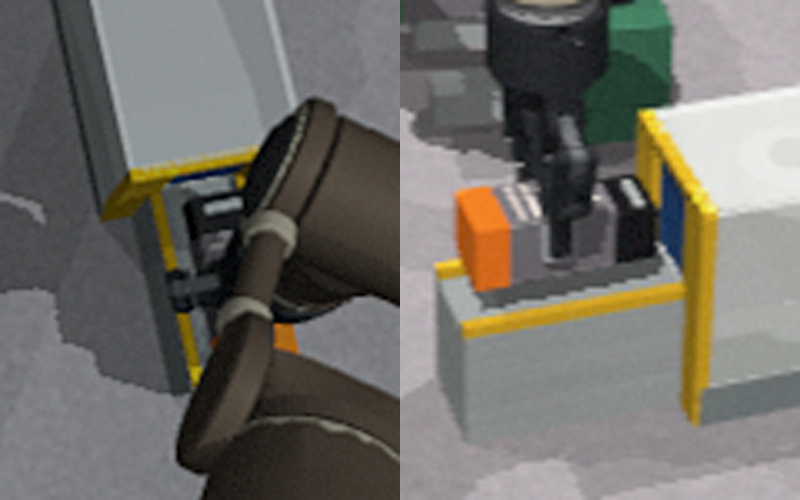

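```bash
python3 -m jog '0 0 0 -0.1 0.1 0.8 -1;0 0 0 0 0 0.7 -1;0 0 0 0 0 0.6 -1;0 0 0 0 0 0.4 -1;0 0 0 0 0 0 -1;0 0 0 0 0 0 -1' 60; python3 - <<'E'
from h import *
show()
delta(w(BX,[[-.087,0,.116]])[0],tool(BX[2],0,1))
t=env.camera("top"); s=env.camera("side")
cv2.imwrite("pics/d5.png",np.hstack([cv2.resize(t[180:330,350:470],(400,500),interpolation=2),cv2.resize(s[230:350,270:366],(400,500),interpolation=2)]))
E
```

```text
time_s: 9.38
ee_pos: [0.5805, -0.2288, 0.1174]
tcp_rot: [-2.413, 2.011, -0.0]
force: [0.2, 0.7, -2.8]
grip_width: 0.0469
9.375 q [-0.45  0.45  1.72  0.    0.96  0.94] p [ 0.5805 -0.2288  0.1174] F [ 0.2  0.7 -2.8] w 0.0469
[[ 0.18  -0.984  0.   ]
 [-0.984 -0.18  -0.   ]
 [ 0.    -0.    -1.   ]]
turn tool deg [-0.02 -0.01 -0.01] shift(cm) in current axes [0.02 0.02 0.14] in target axes [0.02 0.02 0.14]
```

View pics/d5.png

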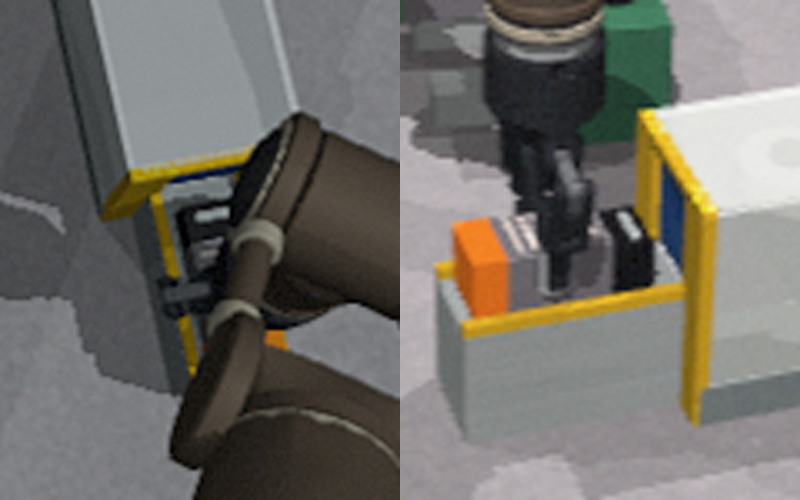

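The cassette sits between the rails, about 1–2 mm above the floor. I'll lower it that last bit, then release.

```bash
python3 -m jog '0 0 0 0 0 0.15 -1;0 0 0 0 0 0 -1;0 0 0 0 0 0 0.2;0 0 0 0 0 0 0.6;0 0 0 0 0 0 1;0 0 0 0 0 0 1;0 0 0 0 0 0 1' 60; python3 - <<'E'
from h import *
show()
E
```

```text
time_s: 10.35
ee_pos: [0.5804, -0.2288, 0.1158]
tcp_rot: [-2.413, 2.012, -0.0]
force: [-0.0, 0.0, -0.5]
grip_width: 0.0854
10.35 q [-0.45  0.45  1.73  0.    0.96  0.94] p [ 0.5804 -0.2288  0.1158] F [-0.   0.  -0.5] w 0.0854
[[ 0.18  -0.984  0.   ]
 [-0.984 -0.18  -0.   ]
 [ 0.    -0.    -1.   ]]
```

```bash
python3 -m jog '0 0 0 0 0 -2 1;0 0 0 0 0 -4 1;0 0 0 0 0 -5 1;0 0 0 0 3 -1 0;0 0 0 0 5 0 -1;0 0 0 0 5 0 -1;0 0 0 0 3 0 -1;0 0 0 0 0 0 -1' 60; python3 - <<'E'
from h import *
show()
R=tool(BX[2],60,1)
delta(w(BX,[[-.20,0,.1135]])[0],R)
t=env.camera("top"); s=env.camera("side")
cv2.imwrite("pics/d6.png",np.hstack([cv2.resize(t[180:330,350:470],(400,500),interpolation=2),cv2.resize(s[230:350,270:366],(400,500),interpolation=2)]))
E
```

```text
time_s: 11.35
ee_pos: [0.4217, -0.2579, 0.2372]
tcp_rot: [-2.411, 2.014, -0.002]
force: [-0.2, -0.1, 0.2]
grip_width: 0.0
11.35 q [-0.64  0.07  1.95 -0.    1.13  0.76] p [ 0.4217 -0.2579  0.2372] F [-0.2 -0.1  0.2] w 0.0
[[ 0.178 -0.984  0.001]
 [-0.984 -0.178 -0.001]
 [ 0.001 -0.001 -1.   ]]
turn tool deg [59.94 -0.13 -0.09] shift(cm) in current axes [-1.000e-02 -4.820e+00  1.237e+01] in target axes [ 0.02  8.3  10.36]
```

View pics/d6.png

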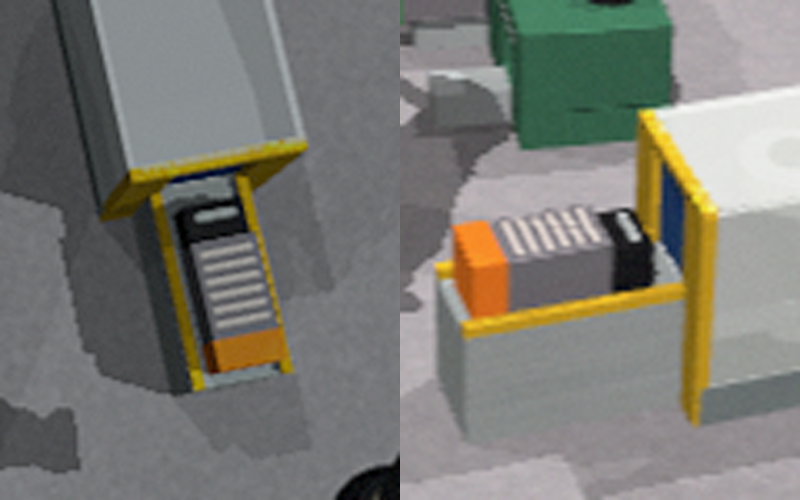

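The cassette lies flat in the lane between the rails, with the cap at about (248,350) in the top crop. Next I'll tilt the closed fingers by 60°.

```bash
python3 -m jog '10 0 0 0 0 0 -1;10 0 0 0 0 0 -1;10 0 0 0 0 0 -1;10 0 0 0 0 0 -1;10 0 0 0 0 0 -1;10 0 0 0 0 0 -1;0 0 0 0 0 0 -1;0 0 0 0 0 0 -1' 60; python3 - <<'E'
from h import *
show()
R=tool(BX[2],60,1)
delta(w(BX,[[-.20,0,.1135]])[0],R)
E
```

```text
time_s: 12.45
ee_pos: [0.4237, -0.2578, 0.2361]
tcp_rot: [-1.706, 1.42, -0.805]
force: [0.6, -0.1, 0.5]
grip_width: -0.0003
12.45 q [-1.19  0.02  2.36  1.3   1.06 -0.68] p [ 0.4237 -0.2578  0.2361] F [ 0.6 -0.1  0.5] w -0.0003
[[ 0.182 -0.504  0.844]
 [-0.983 -0.092  0.157]
 [-0.001 -0.859 -0.512]]
turn tool deg [ 0.8   0.15 -0.01] shift(cm) in current axes [ 0.02  8.16 10.25] in target axes [-1.000e-02  8.300e+00  1.013e+01]
```

```bash
python3 -m jog '0.7 0 0 0 1.3 1.7 -1;0 0 0 0 1.4 1.7 -1;0 0 0 0 1.4 1.7 -1;0 0 0 0 0 0 -1' 60; python3 - <<'E'
from h import *
show()
R=tool(BX[2],60,1)
delta(w(BX,[[-.20,0,.1135]])[0],R)
t=env.camera("top"); s=env.camera("side")
cv2.imwrite("pics/d7.png",np.hstack([t[100:480,300:640],s[100:480,30:430]]))
E
```

```text
time_s: 12.95
ee_pos: [0.4472, -0.252, 0.1745]
tcp_rot: [-1.698, 1.41, -0.81]
force: [-1.3, 0.4, 0.9]
grip_width: -0.0003
12.95 q [-1.12  0.2   2.36  1.47  1.   -0.89] p [ 0.4472 -0.252   0.1745] F [-1.3  0.4  0.9] w -0.0003
[[ 0.185 -0.493  0.85 ]
 [-0.983 -0.091  0.161]
 [-0.002 -0.866 -0.501]]
turn tool deg [0.06 0.32 0.03] shift(cm) in current axes [0.17 4.17 4.97] in target axes [0.15 4.17 4.96]
```

View pics/d7.png

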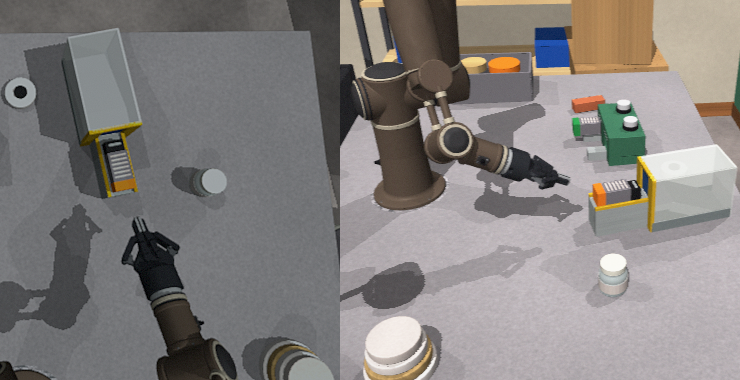

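```bash
python3 -m jog '0 0 0 0.05 1.4 1.7 -1;0 0 0 0.05 1.4 1.7 -1;0 0 0 0.05 1.3 1.5 -1;0 0 0 0 0 0 -1;0 0 0 0 0 0 -1' 60; python3 - <<'E'
from h import *
show()
R=tool(BX[2],60,1)
delta(w(BX,[[-.20,0,.1135]])[0],R)
E
```

```text
time_s: 13.68
ee_pos: [0.4683, -0.2507, 0.1157]
tcp_rot: [-1.695, 1.411, -0.815]
force: [0.0, -0.2, 0.8]
grip_width: -0.0002
13.675 q [-1.07  0.39  2.33  1.62  0.97 -1.08] p [ 0.4683 -0.2507  0.1157] F [ 0.  -0.2  0.8] w -0.0002
[[ 0.182 -0.491  0.852]
 [-0.983 -0.09   0.158]
 [-0.    -0.867 -0.499]]
turn tool deg [-0.07  0.09  0.03] shift(cm) in current axes [-0.11  0.13  0.21] in target axes [-0.11  0.13  0.21]
```

```bash
python3 -m jog '0 0 0 -0.1 -0.4 1.2 -1;0 0 0 0 -0.6 1.04 -1;0 0 0 0 -0.6 1.04 -1;0 0 0 0 -0.6 1.04 -1;0 0 0 0 -0.6 1.04 -1;0 0 0 0 -0.6 1.04 -1;0 0 0 0 -0.6 1.04 -1;0 0 0 0 0 0 -1' 60; python3 - <<'E'
from h import *
show()
R=tool(BX[2],60,1)
delta(w(BX,[[-.0,0,.1125]])[0],R)
print(proj("side",w(BX,[[0,0,.085]])))
t=env.camera("top"); s=env.camera("side")
cv2.imwrite("pics/d8.png",np.hstack([cv2.resize(t[180:330,350:470],(400,500),interpolation=2),cv2.resize(s[210:350,270:382],(400,500),interpolation=2)]))
E
```

```text
time_s: 14.68
ee_pos: [0.5515, -0.2334, 0.1118]
tcp_rot: [-1.696, 1.411, -0.813]
force: [0.3, 0.7, -0.0]
grip_width: 0.0
14.675 q [-0.87  0.44  2.24  1.79  0.88 -1.05] p [ 0.5515 -0.2334  0.1118] F [ 0.3  0.7 -0. ] w 0.0
[[ 0.183 -0.492  0.851]
 [-0.983 -0.09   0.159]
 [-0.001 -0.866 -0.5  ]]
turn tool deg [-0.    0.18  0.01] shift(cm) in current axes [ 0.13 -5.87 10.02] in target axes [ 0.1  -5.87 10.02]
[[334.38818307 293.39981468]]
```

View pics/d8.png

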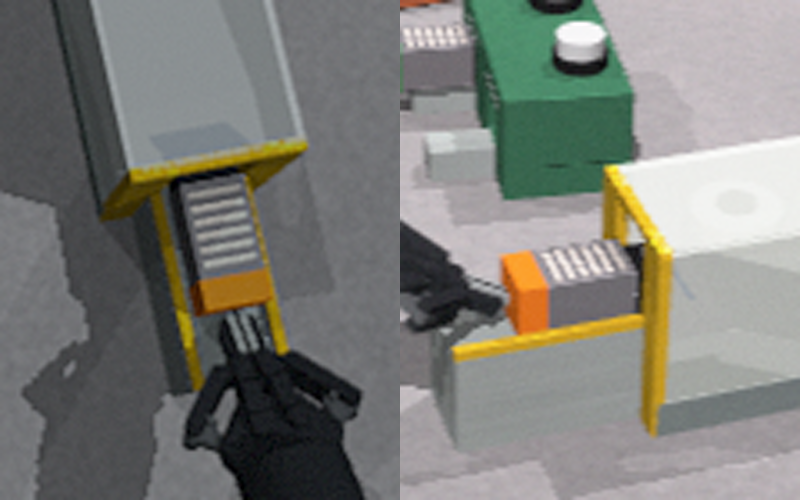

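```bash
python3 -m jog '0 0 0 0.05 -0.6 1.04 -1;0 0 0 0.05 -0.6 1.04 -1;0 0 0 0 -0.6 1.04 -1;0 0 0 0 -0.6 1.04 -1;0 0 0 0 -0.6 1.04 -1;0 0 0 0 -0.6 1.04 -1;0 0 0 0 0 0 -1' 60; python3 - <<'E'
from h import *
show()
R=tool(BX[2],60,1)
delta(w(BX,[[-.0,0,.1125]])[0],R)
t=env.camera("top"); s=env.camera("side")
cv2.imwrite("pics/d9.png",np.hstack([cv2.resize(t[150:300,350:470],(400,500),interpolation=2),cv2.resize(s[210:350,290:402],(400,500),interpolation=2)]))
E
```

```text
time_s: 15.65
ee_pos: [0.623, -0.2213, 0.1124]
tcp_rot: [-1.695, 1.41, -0.814]
force: [0.3, -0.9, -0.4]
grip_width: -0.0001
15.65 q [-0.73  0.49  2.14  1.88  0.8  -1.  ] p [ 0.623  -0.2213  0.1124] F [ 0.3 -0.9 -0.4] w -0.0001
[[ 0.183 -0.49   0.852]
 [-0.983 -0.09   0.159]
 [-0.001 -0.867 -0.499]]
turn tool deg [-0.1   0.17  0.01] shift(cm) in current axes [ 0.   -2.19  3.79] in target axes [-0.01 -2.19  3.78]
```

View pics/d9.png

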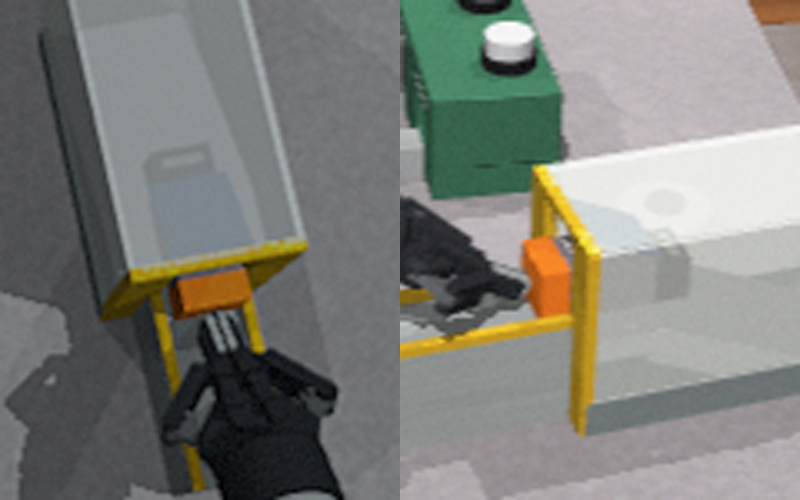

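```bash
python3 -m jog '0 0 0 0 -0.5 0.87 -1;0 0 0 0 -0.5 0.87 -1;0 0 0 0 -0.5 0.87 -1;0 0 0 0 -0.5 0.87 -1;0 0 0 0 0 0 -1' 60; python3 - <<'E'
from h import *
show()
R=tool(BX[2],60,1)
delta(w(BX,[[-.0,0,.1125]])[0],R)
t=env.camera("top"); s=env.camera("side")
cv2.imwrite("pics/d10.png",np.hstack([cv2.resize(t[150:300,350:470],(400,500),interpolation=2),cv2.resize(s[210:350,290:402],(400,500),interpolation=2)]))
E
```

```text
time_s: 16.38
ee_pos: [0.6623, -0.2141, 0.1122]
tcp_rot: [-1.695, 1.41, -0.814]
force: [0.2, -0.4, 0.2]
grip_width: 0.0001
16.375 q [-0.66  0.52  2.08  1.92  0.76 -0.97] p [ 0.6623 -0.2141  0.1122] F [ 0.2 -0.4  0.2] w 0.0001
[[ 0.183 -0.491  0.852]
 [-0.983 -0.09   0.159]
 [-0.001 -0.867 -0.499]]
turn tool deg [-0.07  0.16  0.01] shift(cm) in current axes [-0.   -0.22  0.31] in target axes [-0.   -0.22  0.31]
```

View pics/d10.png

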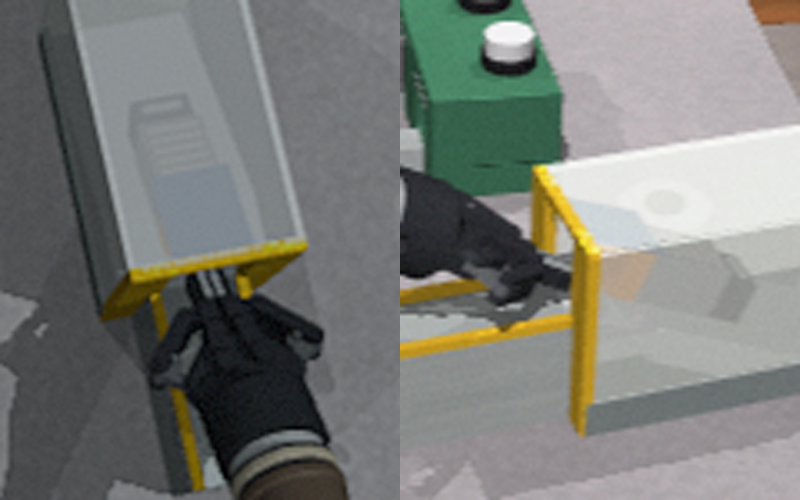

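The cassette has started to tip onto the chute. It needs another centimetre or so.

```bash
python3 -m jog '0 0 0 0 -0.4 0.6 -1;0 0 0 0 -0.3 0.5 -1;0 0 0 0 0 0 -1;0 0 0 0 0 0 -1' 60; python3 - <<'E'
from h import *
show()
R=tool(BX[2],60,1)
delta(w(BX,[[-.0,0,.1125]])[0],R)
t=env.camera("top"); s=env.camera("side")
cv2.imwrite("pics/d11.png",np.hstack([cv2.resize(t[150:300,350:470],(400,500),interpolation=2),cv2.resize(s[210:350,290:402],(400,500),interpolation=2)]))
E
```

```text
time_s: 16.98
ee_pos: [0.6739, -0.2119, 0.1121]
tcp_rot: [-1.695, 1.412, -0.813]
force: [-1.0, -0.1, -0.6]
grip_width: 0.0
16.975 q [-0.64  0.53  2.06  1.93  0.75 -0.96] p [ 0.6739 -0.2119  0.1121] F [-1.  -0.1 -0.6] w 0.0
[[ 0.182 -0.492  0.851]
 [-0.983 -0.089  0.158]
 [-0.002 -0.866 -0.5  ]]
turn tool deg [ 0.01  0.13 -0.07] shift(cm) in current axes [ 0.    0.37 -0.72] in target axes [ 0.    0.37 -0.72]
```

View pics/d11.png

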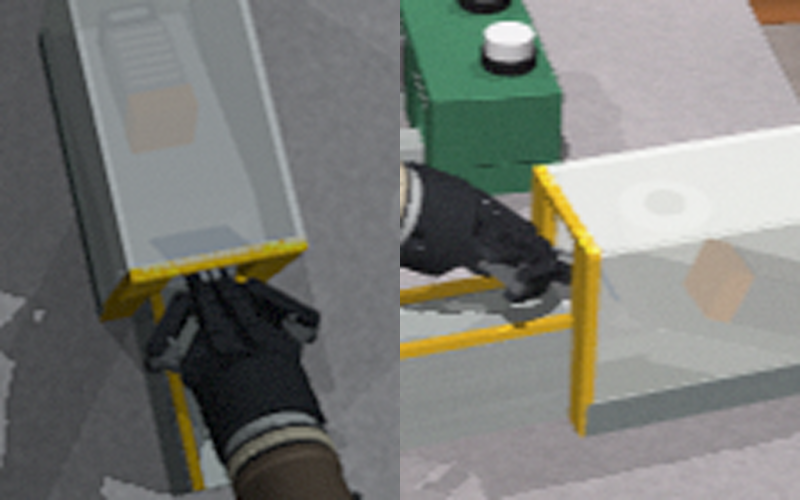

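The cassette has slid down the chute, and the flap is now resting on the fingers. I'll withdraw straight back, then lift.

```bash
python3 -m jog '0 0 0 0 0.5 -0.87 -1;0 0 0 0 0.8 -1.4 -1;0 0 0 0 1 -1.73 -1;0 0 0 0 1 -1.73 -1;0 0 0 0 1.5 -2.6 -1;0 0 0 0 1.5 -2.6 -1;0 0 0 0 1.5 -2.6 -1;0 0 0 0 1.5 -2.6 -1;0 0 0 0 1.5 -2.6 -1;0 0 0 0 -3 -2 -1;0 0 0 0 -3 -2 -1;0 0 0 0 0 0 -1;0 0 0 0 0 0 -1' 60; python3 - <<'E'
from h import *
show()
t=env.camera("top"); s=env.camera("side")
cv2.imwrite("pics/d12.png",np.hstack([cv2.resize(t[120:270,350:470],(400,500),interpolation=2),cv2.resize(s[210:350,290:402],(400,500),interpolation=2)]))
cv2.imwrite("pics/d13.png",t)
cv2.imwrite("pics/d14.png",s)
E
```

```text
time_s: 18.7
ee_pos: [0.456, -0.252, 0.1839]
tcp_rot: [-1.695, 1.413, -0.813]
force: [-0.5, 0.5, -1.1]
grip_width: -0.0003
18.7 q [-1.1   0.18  2.35  1.47  0.99 -0.86] p [ 0.456  -0.252   0.1839] F [-0.5  0.5 -1.1] w -0.0003
[[ 0.181 -0.493  0.851]
 [-0.983 -0.089  0.158]
 [-0.002 -0.866 -0.5  ]]
```

View pics/d12.png

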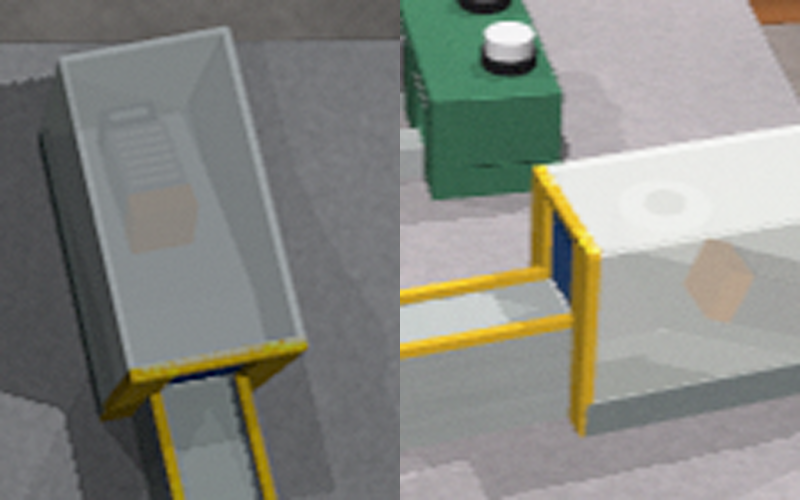

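View pics/d13.png

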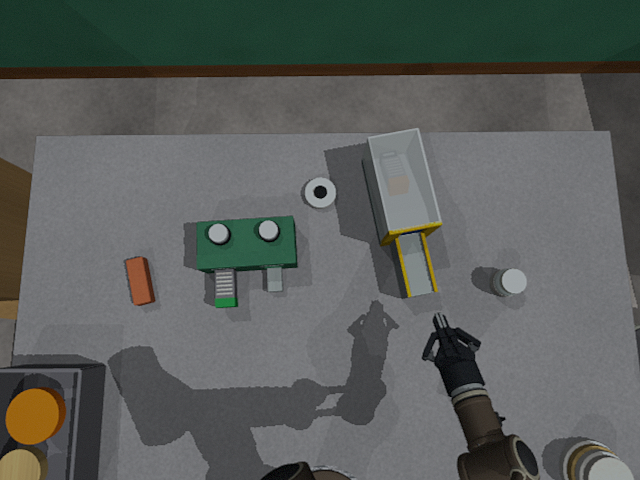

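View pics/d14.png

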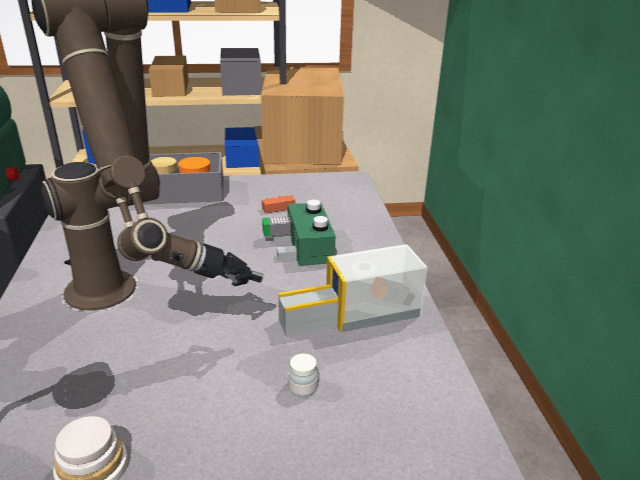

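The spent cassette is at the bottom of the chute, with its cap at about (398,184) in the top picture. The blue flap hangs shut at about (337,280) in the side picture. The fresh cassette is still seated, with its cap at (226,301), and the jar, wheel and bar show at the same pixels as before. The arm is clear of everything, so I'm handing in.

```bash
python3 -c "
from cell import env
env.hand_in()"
```

```text
the job is handed in; nothing more can be done
```

The job is done and handed in at about 19 s, well inside the 58 s limit. I pulled the spent cassette out of its socket, laid it flat between the yellow rails and let go. Then I pushed it through the flap with the closed fingers tilted 60°, until it tipped and slid down the chute.

- **Final pictures:** the cassette lies at the bottom of the chute and the lane is empty. The blue flap hangs shut, judged by eye because I did not measure its angle. The fresh cassette is still seated, and the jar, wheel and wax bar look unmoved.
- **Forces:** the wrist force I read after each move was never above about 8 N. I did not see peaks within a move. At the end the arm was free of contact.
- **Disagreements:** the station fit had one point off by 7 px, a corner I had labelled wrongly. All other points in the station and waste box fits agreed within about 2 px. The arm ran a few millimetres off its target during moves, and I corrected this before gripping and placing.

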